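Fit the knurled nozzle cap on the clay printer's barrel and hold it home

ROBOT

A 6-joint arm with a two-finger parallel gripper is mounted at the origin on the work surface. World frame = base frame: x ahead of the robot, y to its left, z up, the work surface at z = 0. Lengths are in m, angles in rad, forces in N, time in s.
With the tool pointing down it reaches from about 0.275 to 0.75 m from the base axis. Payload 10.2 kg.
Tool frame: the origin (TCP) lies midway between the tips of the shut fingers; the grasp point (between the pads) lies 19 mm behind it (env.hold_point_z is the distance from the TCP to the grasp point, in m); x points along the fingers, z is the direction in which the jaws open and shut, and the axes are right-handed (so a half turn about x gives the same grasp; the last joint's range is limited). The gripper opens to 85 mm and grips with 20 to 120 N. Pads are 22 mm wide; open, the fingers measure 114 mm over their backs; the gripper's body (76 mm by 85 mm) begins 54 mm behind the grasp point. The pads swing forward as they close: fully open they stand 13 mm farther back than shut.
Start: joints at [-1.396, 0.313, 1.498, -0, 1.331, -0.223], TCP at [0.203, -0.484, 0.231] pointing down, gripper open.
Joint ranges: [-2.94, 2.94], [-0.97, 2.17], [0.19, 2.56], [-1.23, 4.37], [0.02, 3.11], [-2.88, 2.88]. Speed limits (rad/s): [2.39, 2.39, 3.01, 3.14, 3.14, 3.14].

INTERFACE

Orientations are given as a unit quaternion [x, y, z, w].
In Python, from bench import env, kinematics, monitor, eyes, job gives the robot as it stands. The module is installed in compiled form; this text tells all that it offers. Calls block until the motion is done:
- env.reach(position, orientation): joint-space move of the TCP to a pose.
- env.movel(position, velocity=0.15, frame=None, guard=None): straight line of the TCP; frame=None keeps the orientation; velocity is the mean speed in m/s. With guard (N) it stops when the force on the tool has changed by that much, and returns True; else False.
- env.set_joints(angles): joint-space move.
- env.release() and env.close_gripper(effort=None): open the fingers fully, or close them until they stop; effort is the grip in N (None keeps the last).
- env.hold(seconds).
- kinematics.ik(position, orientation): joint angles nearest the present ones, or None.
- monitor.sense(): the state.
- eyes.grab_frame(name): name is "scene" or "top" or "wrist"; returns a dict with "frame" (480x640x3 uint8, red, green, blue), "mtx" (3x3 intrinsics, pixels), "view" (4x4, takes a point from world to camera coordinates). Camera axes: x right, y down, z forward; pixel columns grow to the right and rows downward; lengths in m; the calibration is good to about 2 mm. The wrist camera is an equidistant fisheye: a pixel r from the principal point sees the ray r / f radians off the axis. A picture is of the moment at which its call begins. There is no depth.
A pose or a line that the arm cannot do raises env.MotionError and nothing moves.
- job.hand_in(): hands the job in, once; it reports no verdict.
The state is a dict: "clock": time; "joints": joint angles; "qvel": joint speeds; "joint_efforts": joint torques, N m; "position": TCP position; "ee_rot": TCP orientation; "contact_force": force on the tool from outside, world axes, zero at the start; "ft_torque": the same for the moment, N m; "finger_gap": opening from 0.0 (shut) to 1.0 (fully open).
Only numpy, scipy, OpenCV 4.12 (cv2) and the standard library are available. Lean on these libraries where they do the work, as an engineer would, in place of code of your own. Each camera call takes 0.05 s, during which the arm holds its last target.

TASK

Put the orange knurled nozzle cap, nozzle up, on the steel spigot of the upright clay extruder barrel, turn it until its hidden keyways drop over the three pins, then push it down against the blue spring ring until it is fully home. Finish while still holding it pushed home: the spring lifts it again if you let go. Leave the other things on the bench where they are.

Things in the scene. Friction and masses are not known exactly. Their poses are not given: they have to be found in the camera images.
- cap_center (a point): Loose nozzle cap, upright on the bench: orange knurled collar, outside diameter 52 mm, 46 mm high, 110 to 210 g, with a brass nozzle cone on top (base 28 mm wide, 20 mm high). Point: on the axis, half-way up the collar (23 mm above its lower rim); z = axis, up. Grip the collar across its diameter, anywhere round it.
- cap_mouth (a point): Centre of the cap's lower rim, where its bore opens: bore 35 mm diameter, 38 mm deep, closed at the top. Three straight keyways, 11 mm wide, 120 degrees apart, run the whole length of the bore (one along this point's +x); they cannot be seen from outside.
- spigot_top (a point): Centre of the top of the steel spigot, 130 mm above the bench, on the extruder barrel fixed upright on a round plywood foot (110 mm diameter, 18 mm thick). Spigot 32 mm diameter, its top 6 mm tapering to 26 mm. When the cap is fully home the spigot's top meets the end of the bore: cap centre 15 mm below this point (7 mm below it when the rim first meets the blue ring).
- pin_level (a point): Point on the spigot's axis level with its three round pins (6 mm thick, 120 degrees apart, reaching 21.5 mm from the axis), 14 mm below the top. How the pins are turned varies and is NOT given by these axes. A cap not lined up rests on the pins, its rim 3 mm above this point; turn it, up to 120 degrees either way, until the pins enter the keyways (within 7 degrees) and it can go down.
- spring_ring (a joint): Blue ring, 48 mm diameter, 6 mm thick, round the spigot, sprung upwards; its top is 30 mm below the spigot's top when up. Value = how far it is pressed down, in m: 0 up, 0.008 when the cap is fully home. It takes about 5 N to start moving it and 9 N at home, so the cap's weight alone does not move it.
- mug: Bystander: green mug, 82 mm diameter, 95 mm high. Origin: centre of its underside.
- can: Bystander: blue spray can, 64 mm diameter, 160 mm high. Origin: centre of its underside.
- glue: Bystander: white glue bottle, 52 mm diameter, 140 mm high. Origin: centre of its underside.
- bowl: Bystander: white bowl, 120 mm diameter, 50 mm high. Origin: centre of its underside.
- brush: Bystander: brush lying on the bench, 170 mm long. Origin: under its middle; x along it.
- spare: Bystander: plain grey ring, 52 mm diameter, 18 mm high, flat on the bench. Origin: centre of its underside.
- figure: Bystander: white ceramic figurine, 68 mm diameter, 103 mm high. Origin: centre of its underside.

How it is judged:
On the way, in this order (a step that is already met when the one before it is completed fails the run):
1. the cap is set level over the spigot (horizontal distance between cap_center and spigot_top below 0.004 m and angle between cap_center's own z axis and vertical below 0.12 rad and z of cap_center in the frame of spigot_top below 0.017 m).
2. the keyways have dropped over the pins (horizontal distance between cap_center and spigot_top below 0.004 m and angle between cap_center's own z axis and vertical below 0.12 rad and z of cap_center in the frame of spigot_top below 0.004 m).
At the end, for the whole second after the job is handed in: The cap is on the spigot (within 4 mm of its axis, tilted less than 0.12 rad), pushed to within 2.5 mm of fully home with the blue ring pressed more than 5.5 mm, still, and held there by the robot's fingers (more than 2 N on the cap) (horizontal distance between cap_center and spigot_top below 0.004 m and angle between cap_center's own z axis and vertical below 0.12 rad and z of cap_center in the frame of spigot_top below -0.0125 m and value of joint spring_ring between 0.0055 and 0.0095 m and contact force between the fingers and cap above 2 N and linear speed of cap below 0.02 m/s); the arm keeps its last pose, push and grip.
It fails at once if a bystander was pushed away (30 mm or more) (distance of any of mug, can, glue, bowl, brush, spare, figure from where it was at the start of the episode above 0.03 m).
It also fails if it takes over 51 s, if anything falls off the work surface, if the arm or the gripper's body presses on something with over 40 N, if the wrist force passes 120 N, or if a joint passes its speed limit or range.

## Working session

There is one attempt and no reset: what is moved stays moved. The work goes in short steps, each a Python script; the robot and the scene stay as the last script left them, time stands still between calls to the robot, and variables do not carry over. Pictures are saved under pics/ and viewed, and the job is handed in when it is done.

```bash
mkdir -p pics; cat > h.py <<'E'
import numpy as np, cv2
from bench import env, kinematics, monitor, eyes, job
def snap(n,f):
    d=eyes.grab_frame(n); cv2.imwrite('pics/'+f,cv2.cvtColor(d['frame'],cv2.COLOR_RGB2BGR)); np.savez('pics/'+f[:-4],**d); return d
def ray(d,u,v):
    K=d['mtx'];V=d['view'];c=np.linalg.inv(K)@[u,v,1];R=V[:3,:3];return -R.T@V[:3,3],R.T@c
def onz(d,u,v,z):
    o,r=ray(d,u,v);return o+r*(z-o[2])/r[2]
def proj(d,p):
    c=d['view'][:3,:3]@p+d['view'][:3,3];q=d['mtx']@c;return q[:2]/q[2]
E
python3 - <<'E'
from h import *
for n in('scene','top','wrist'):
    d=snap(n,n+'0.png');print(n,d['mtx'].tolist(),np.round(ray(d,320,240),3).tolist())
s=monitor.sense();print({k:np.round(v,3).tolist() for k,v in s.items()})
E
```

```text
scene [[515.5758182802716, 0.0, 321.26854022661894], [0.0, 515.5758182802716, 241.43744889077666], [0.0, 0.0, 1.0]] [[1.501, -0.032, 0.708], [-0.816, 0.048, -0.576]]
top [[550.1209855819982, 0.0, 320.06720316790927], [0.0, 550.1209855819982, 243.62116302394156], [0.0, 0.0, 1.0]] [[0.5, 0.0, 1.481], [0.114, 0.023, -0.993]]
wrist [[371.64829954431775, 0.0, 319.73677438125725], [0.0, 371.64829954431775, 239.5700288520424], [0.0, 0.0, 1.0]] [[0.267, -0.458, 0.372], [-0.248, -0.105, -0.963]]
{'clock': 0.15, 'joints': [-1.396, 0.313, 1.498, -0.0, 1.331, -0.223], 'qvel': [-0.001, -0.001, -0.001, 0.002, -0.001, 0.0], 'joint_efforts': [0.001, -41.238, -25.98, -0.0, 0.003, -0.0], 'position': [0.203, -0.484, 0.231], 'ee_rot': [0.392, 0.589, -0.391, 0.589], 'contact_force': [-0.766, -0.476, 0.19], 'ft_torque': [0.024, -0.067, 0.034], 'finger_gap': 0.997}
```

View pics/scene0.png

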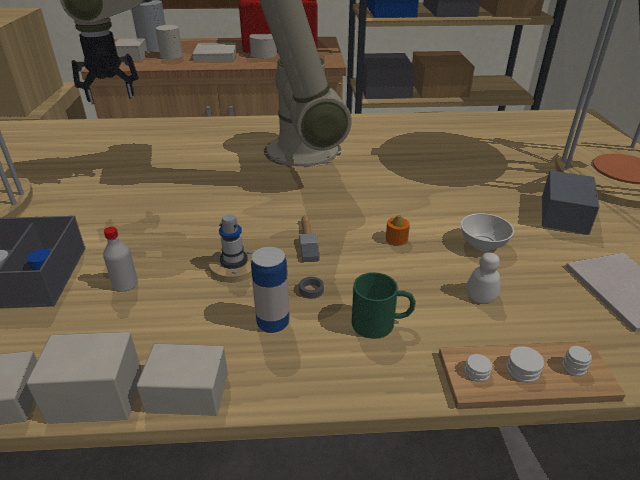

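View pics/top0.png

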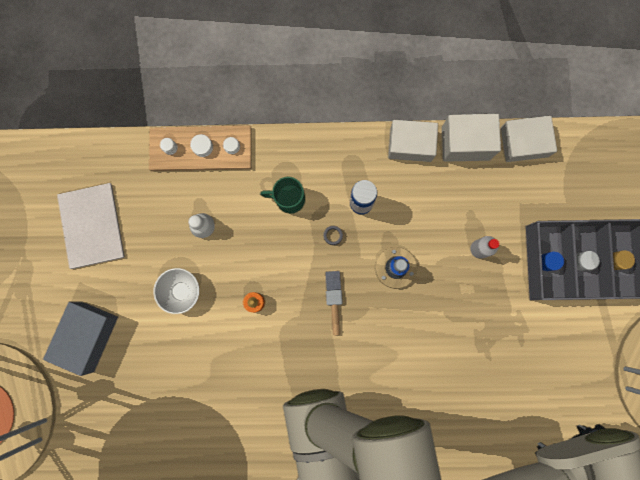

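View pics/wrist0.png

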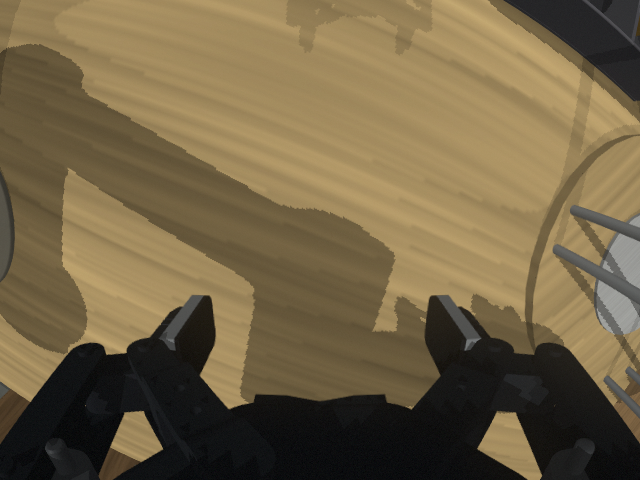

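Scene shows the orange cap at (398,231) and the extruder barrel at (232,240). Top shows the cap at (254,302) and the barrel at (398,266). Next I'll zoom in on both.

```bash
python3 - <<'E'
import numpy as np, cv2
t=cv2.imread('pics/top0.png');s=cv2.imread('pics/scene0.png')
a=cv2.resize(t[235:300,360:440],(400,300),interpolation=cv2.INTER_CUBIC)  # placeholder scale
a=cv2.resize(t[240:290,370:425],None,fx=7,fy=7,interpolation=cv2.INTER_CUBIC)
b=cv2.resize(s[208:282,205:262],None,fx=7,fy=7,interpolation=cv2.INTER_CUBIC)
im=np.zeros((518,800,3),np.uint8);im[:350,:385]=a;im[:518,390:390+399]=b
cv2.imwrite('pics/crop0.png',im)
from h import *
L=lambda n:dict(np.load(f'pics/{n}0.npz'))
for n in('top','scene'):
    d=L(n);hsv=cv2.cvtColor(d['frame'],cv2.COLOR_RGB2HSV)
    x0,x1,y0,y1=(230,280,280,325) if n=='top' else (375,420,205,255)
    m=cv2.inRange(hsv,(5,180,60),(17,255,255));mm=np.zeros_like(m);mm[y0:y1,x0:x1]=m[y0:y1,x0:x1]
    k=cv2.boundingRect(mm);M=cv2.moments(mm,True);c=(M['m10']/M['m00'],M['m01']/M['m00']);print(n,'cap',k,c)
    if n=='top':print(onz(d,k[0]+k[2]/2-.5,k[1]+k[3]/2-.5,.046),onz(d,*c,.046), proj(d,np.array([0.3,0,0])))
    m=cv2.inRange(hsv,(100,130,50),(125,255,255));mm=np.zeros_like(m);x0,x1,y0,y1=(375,425,245,290) if n=='top' else (210,250,210,270)
    mm[y0:y1,x0:x1]=m[y0:y1,x0:x1];k=cv2.boundingRect(mm);M=cv2.moments(mm,True);c=(M['m10']/M['m00'],M['m01']/M['m00']);print(n,'ring',k,c)
    if n=='top':print(onz(d,k[0]+k[2]/2-.5,k[1]+k[3]/2-.5,.1))
E
```

```text
top cap (243, 292, 22, 20) (253.88655462184875, 301.9453781512605)
[0.50700452 0.20885338 0.046     ] [0.50583723 0.20784585 0.046     ] [335.09906567 379.3344984 ]
top ring (391, 257, 18, 19) (397.8090909090909, 266.26363636363635)
[ 0.58992457 -0.16608385  0.1       ]
scene cap (386, 218, 23, 28) (396.8070175438597, 232.4517543859649)
scene ring (219, 225, 22, 13) (229.99137931034483, 232.94827586206895)
```

View pics/crop0.png

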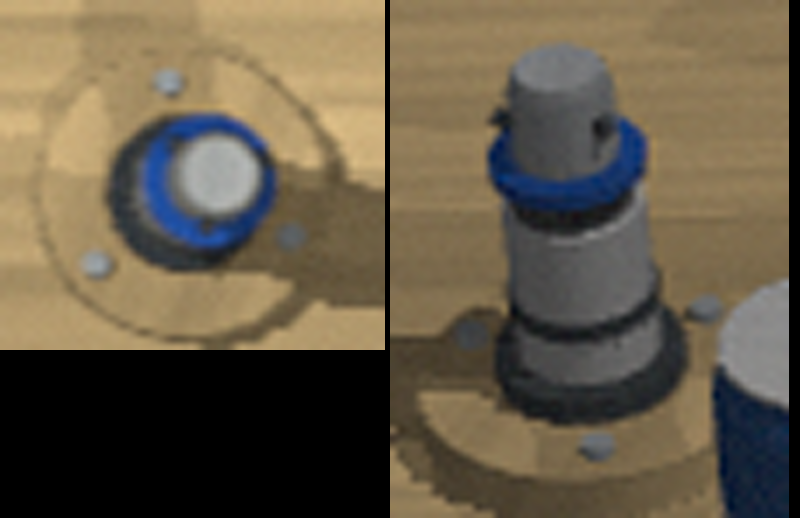

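```bash
cat >> h.py <<'E'
from scipy.spatial.transform import Rotation as Rn
def q(phi):
    x=np.array([0,0,-1.]);z=np.array([np.cos(phi),np.sin(phi),0]);return Rn.from_matrix(np.c_[x,np.cross(z,x),z]).as_quat()
def wray(d,u,v):
    K=d['mtx'];a=np.array([(u-K[0,2])/K[0,0],(v-K[1,2])/K[1,1]]);t=np.linalg.norm(a)
    c=np.r_[a/t*np.sin(t),np.cos(t)] if t>1e-9 else np.array([0,0,1.]);R=d['view'][:3,:3];return -R.T@d['view'][:3,3],R.T@c
def wonz(d,u,v,z):
    o,r=wray(d,u,v);return o+r*(z-o[2])/r[2]
E
python3 - <<'E'
from h import *
d=dict(np.load('pics/top0.npz'))
print('spig',onz(d,400.8,264.1,.13),'can top',onz(d,364,188,.16))
for p in([.589,-.167,.23],[.507,.208,.12]):
  for a in range(-180,180,30):
    j=kinematics.ik(p,q(np.radians(a)));print(a,None if j is None else np.round(j,2))
E
```

```text
spig [ 0.59259185 -0.16578456  0.13      ] can top [ 0.77773836 -0.07828637  0.16      ]
-180 [-0.47  0.51  1.21 -0.    1.42  2.67]
-150 [-0.47  0.51  1.21 -0.    1.42  2.15]
-120 [-0.47  0.51  1.21 -0.    1.42  1.63]
-90 [-0.47  0.51  1.21 -0.    1.42  1.1 ]
-60 [-0.47  0.51  1.21  0.    1.42  0.58]
-30 [-0.47  0.51  1.21 -0.    1.42  0.06]
0 [-0.47  0.51  1.21 -0.    1.42 -0.47]
30 [-0.47  0.51  1.21 -0.    1.42 -0.99]
60 [-0.47  0.51  1.21  0.    1.42 -1.51]
90 [-0.47  0.51  1.21 -0.    1.42 -2.04]
120 [-0.47  0.51  1.21 -0.    1.42 -2.56]
150 None
-180 None
-150 [ 0.18  0.47  1.57 -0.    1.1   2.79]
-120 [ 0.18  0.47  1.57 -0.    1.1   2.27]
-90 [ 0.18  0.47  1.57 -0.    1.1   1.75]
-60 [ 0.18  0.47  1.57 -0.    1.1   1.22]
-30 [ 0.18  0.47  1.57 -0.    1.1   0.7 ]
0 [ 0.18  0.47  1.57 -0.    1.1   0.18]
30 [ 0.18  0.47  1.57 -0.    1.1  -0.35]
60 [ 0.18  0.47  1.57 -0.    1.1  -0.87]
90 [ 0.18  0.47  1.57 -0.    1.1  -1.4 ]
120 [ 0.18  0.47  1.57 -0.    1.1  -1.92]
150 [ 0.18  0.47  1.57 -0.    1.1  -2.44]
```

```bash
python3 - <<'E'
from h import *
env.reach([.591,-.166,.25],q(np.radians(-60)));d=snap('wrist','w_sp.png');print(monitor.sense()['clock'])
env.reach([.507,.208,.16],q(np.radians(-60)));d=snap('wrist','w_cap.png');s=monitor.sense();print(s['clock'],s['position'],s['contact_force'])
E
```

```text
2.025
3.5333 [0.5077318  0.20709318 0.16023907] [-0.01221821 -0.25778469  0.06162352]
```

View pics/w_sp.png

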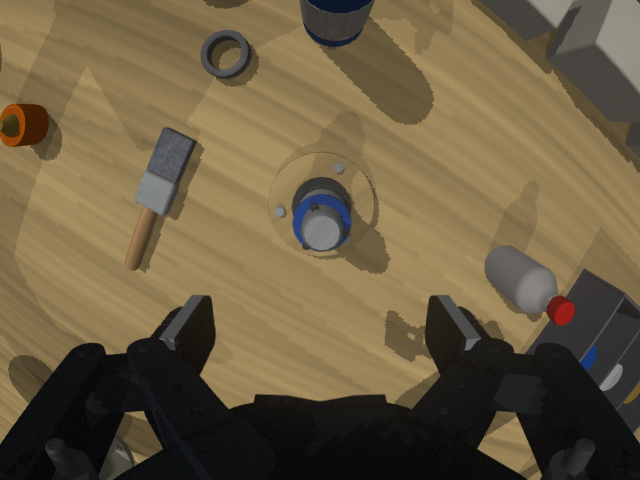

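View pics/w_cap.png

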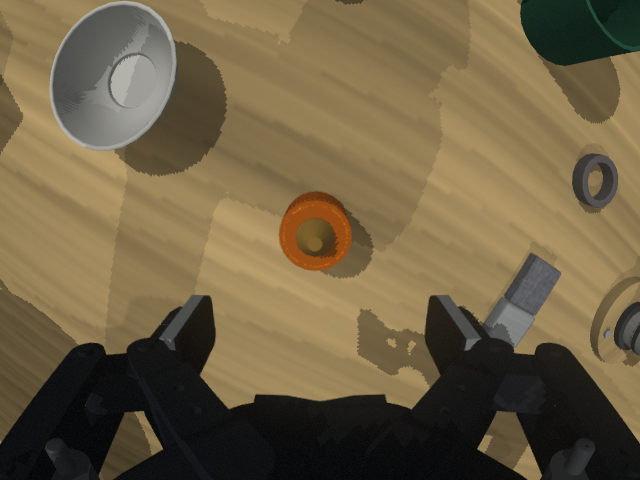

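The wrist view shows the spigot top near (321,229), with its ring and pins around it. The cap's collar top is near (315,235). Now to measure both precisely.

```bash
python3 - <<'E'
from h import *
d=dict(np.load('pics/w_cap.npz'));b=dict(np.load('pics/w_sp.npz'))
A=cv2.cvtColor(d['frame'],cv2.COLOR_RGB2BGR)[180:290,270:390];B=cv2.cvtColor(b['frame'],cv2.COLOR_RGB2BGR)[180:265,285:360]
im=np.zeros((560,800,3),np.uint8)
a=cv2.resize(A,None,fx=3.3,fy=3.3,interpolation=cv2.INTER_CUBIC);im[:a.shape[0],:a.shape[1]]=a
c=cv2.resize(B,None,fx=5,fy=5,interpolation=cv2.INTER_CUBIC);im[:c.shape[0],400:400+c.shape[1]]=c
cv2.imwrite('pics/crop1.png',im)
# cap: rays of mask edge lower part (collar-top circle is the near rim)
hsv=cv2.cvtColor(d['frame'],cv2.COLOR_RGB2HSV);m=cv2.inRange(hsv,(4,150,60),(16,255,255));m[:,:250]=0;m[:,400:]=0
m=cv2.morphologyEx(m,cv2.MORPH_OPEN,np.ones((3,3)))
cs,_=cv2.findContours(m,cv2.RETR_EXTERNAL,cv2.CHAIN_APPROX_NONE);k=max(cs,key=cv2.contourArea)[:,0];print(k.min(0),k.max(0))
P=np.array([wonz(d,u,v,.046)[:2] for u,v in k if v>225])
s=np.linalg.lstsq(np.c_[2*P,np.ones(len(P))],(P**2).sum(1),rcond=None)[0];print('cap',s[:2],'r',np.sqrt(s[2]+s[:2]@s[:2]))
hsv=cv2.cvtColor(b['frame'],cv2.COLOR_RGB2HSV);m=cv2.inRange(hsv,(98,120,40),(130,255,255));m[:,:285]=0;m[:,360:]=0;m[:180]=0;m[260:]=0
cs,_=cv2.findContours(m,cv2.RETR_EXTERNAL,cv2.CHAIN_APPROX_NONE);k=max(cs,key=cv2.contourArea)[:,0];print(k.min(0),k.max(0))
h=cv2.convexHull(k)[:,0]
P=np.array([wonz(b,u,v,.0985)[:2] for u,v in h])
s=np.linalg.lstsq(np.c_[2*P,np.ones(len(P))],(P**2).sum(1),rcond=None)[0];print('ring',s[:2],'r',np.sqrt(s[2]+s[:2]@s[:2]))
print('spig',wonz(b,321,229,.13))
E
```

```text
[279 192] [351 270]
cap [0.50645378 0.20976767] r 0.025799283259850984
[293 194] [349 243]
ring [ 0.59256262 -0.1678274 ] r 0.023165546570802414
spig [ 0.59451253 -0.16632492  0.13      ]
```

View pics/crop1.png

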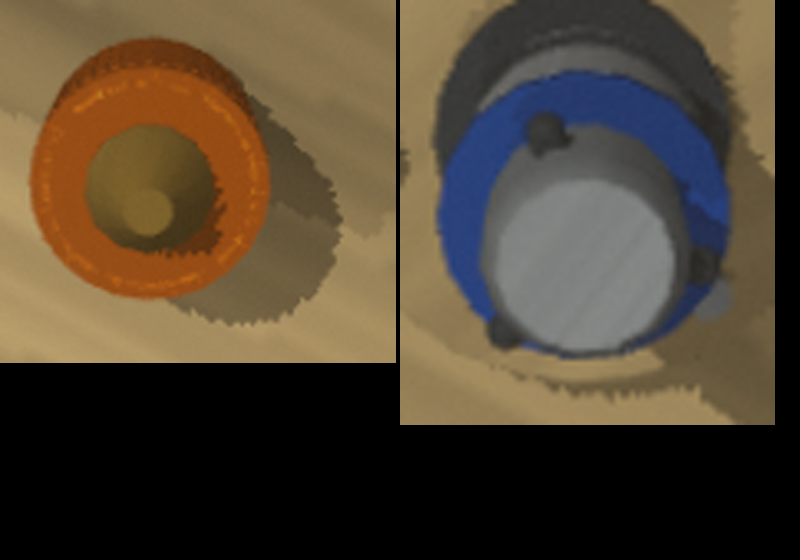

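```bash
python3 - <<'E'
from h import *
b=dict(np.load('pics/w_sp.npz'))
print('spig',wonz(b,321.5,232.6,.13))
g=b['frame'].astype(int);hsv=cv2.cvtColor(b['frame'],cv2.COLOR_RGB2HSV);m=((hsv[...,1]<40)&(hsv[...,2]>115)).astype(np.uint8)*255
m[:,:300]=0;m[:,342:]=0;m[:212]=0;m[255:]=0
cs,_=cv2.findContours(m,cv2.RETR_EXTERNAL,cv2.CHAIN_APPROX_NONE);k=max(cs,key=cv2.contourArea)[:,0];print(k.min(0),k.max(0))
P=np.array([wonz(b,u,v,.13)[:2] for u,v in k]);s=np.linalg.lstsq(np.c_[2*P,np.ones(len(P))],(P**2).sum(1),rcond=None)[0];print('sp',s[:2],'r',np.sqrt(s[2]+s[:2]@s[:2]))
t=dict(np.load('pics/top0.npz'));hsv=cv2.cvtColor(t['frame'],cv2.COLOR_RGB2HSV)
m=((hsv[...,1]<40)&(hsv[...,2]>130)).astype(np.uint8)*255;m[:,:392]=0;m[:,412]=0;m[:255]=0;m[276:]=0;m[:,412:]=0
cs,_=cv2.findContours(m,cv2.RETR_EXTERNAL,cv2.CHAIN_APPROX_NONE);k=max(cs,key=cv2.contourArea)[:,0];print(k.min(0),k.max(0))
P=np.array([onz(t,u,v,.13)[:2] for u,v in k]);s=np.linalg.lstsq(np.c_[2*P,np.ones(len(P))],(P**2).sum(1),rcond=None)[0];print('top sp',s[:2],'r',np.sqrt(s[2]+s[:2]@s[:2]))
# TCP vs commanded
E
```

```text
spig [ 0.59236232 -0.16798545  0.13      ]
[304 216] [338 249]
sp [ 0.59223887 -0.16788019] r 0.012324371133701018
[396 260] [406 269]
top sp [ 0.59161261 -0.16570748] r 0.012194487825626456
```

```bash
python3 - <<'E'
from h import *
d=dict(np.load('pics/scene0.npz'));
print('scene sp col', proj(d,np.array([.592,-.1679,.13])),proj(d,np.array([.592,-.1657,.13])),'seen ~',(561-390)/7+205-.43,70/7+208-.43)
c=np.array([.5066,.2095]);Q=q(np.radians(-60))
env.movel([*c,.06],velocity=.2,frame=Q);env.movel([*c,.007],velocity=.08)
env.close_gripper(60);s=monitor.sense();print(s['clock'],s['position'],s['finger_gap'],s['contact_force'],s['ft_torque'])
snap('wrist','g1.png')
env.movel([*c,.10],velocity=.15);s=monitor.sense();print(s['clock'],s['position'],s['finger_gap'],s['contact_force'])
snap('wrist','g2.png');snap('scene','g2s.png')
E
```

```text
scene sp col [228.94164505 217.66756403] [230.01138428 217.63635222] seen ~ 228.9985714285714 217.57
5.4083 [0.50702245 0.209574   0.00772557] 0.5953807768413204 [-1.93780529 -0.56654822  5.8832613 ] [-0.05749875  0.15450156  0.00437568]
6.225 [0.50601327 0.2093786  0.09898483] 0.5940422006435262 [ 0.35208065 -1.12368176 -2.77084752]
```

View pics/g2.png

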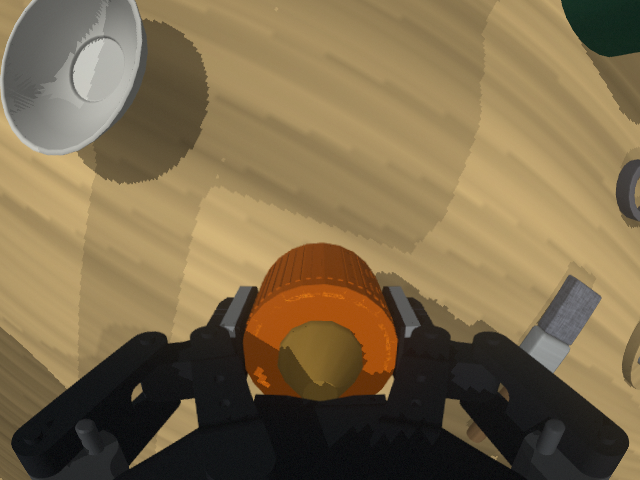

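View pics/g2s.png

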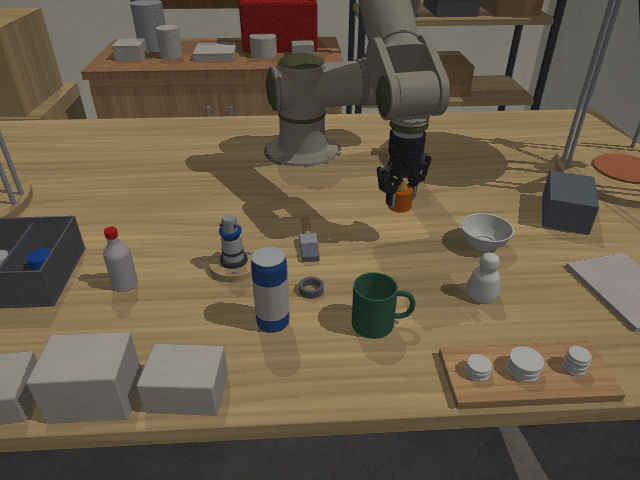

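```bash
python3 - <<'E'
from h import *
d=dict(np.load('pics/g2.npz'));tcp=np.array([.50601,.20938,.09898])
hsv=cv2.cvtColor(d['frame'],cv2.COLOR_RGB2HSV);m=cv2.inRange(hsv,(4,150,60),(16,255,255));m[:,:230]=0;m[:,410:]=0
ys,xs=np.where(m)
z=tcp[2]+.0153+.023
# collar top circle: left/right extremes (330ish) and front inner edge
rows=[(v,xs[ys==v].min(),xs[ys==v].max()) for v in (320,330,340,350)]
P=np.array([wonz(d,u,v,z)[:2] for v,a,b in rows for u in(a,b)])
s=np.linalg.lstsq(np.c_[2*P,np.ones(len(P))],(P**2).sum(1),rcond=None)[0];print(rows,'cap',s[:2]-tcp[:2],'r',np.sqrt(s[2]+s[:2]@s[:2]))
Q=q(np.radians(-60));S=[.592,-.1678]
env.movel([.5066,.2095,.2],velocity=.3)
env.reach([*S,.2],Q)
env.movel([*S,.150],velocity=.15)
env.hold(.3);s=monitor.sense();print(s['clock'],s['position'],s['contact_force'])
snap('scene','a1s.png');snap('wrist','a1w.png');snap('top','a1t.png')
im=cv2.imread('pics/a1s.png')[150:290,170:300];cv2.imwrite('pics/a1sc.png',cv2.resize(im,None,fx=4,fy=4,interpolation=cv2.INTER_CUBIC))
E
```

```text
[(320, np.int64(247), np.int64(392)), (330, np.int64(245), np.int64(395)), (340, np.int64(243), np.int64(397)), (350, np.int64(243), np.int64(396))] cap [0.0026982  0.00108508] r 0.02514794478062193
9.0333 [ 0.59225724 -0.16786103  0.15075664] [-0.7705262   0.14595296 -1.47666166]
```

View pics/a1sc.png

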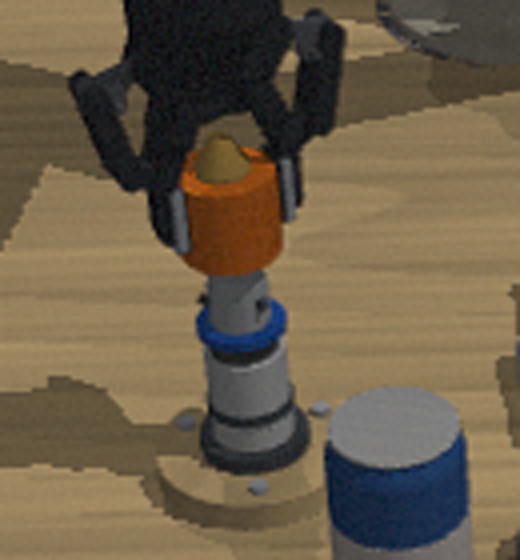

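View pics/a1w.png

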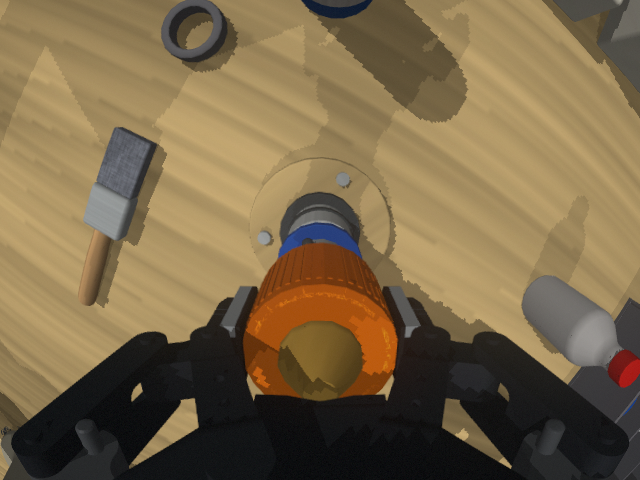

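```bash
python3 - <<'E'
from h import *
S=[.592,-.1678]
f0=monitor.sense()['contact_force']
r=env.movel([*S,.128],velocity=.03,guard=5);s=monitor.sense();print(r,s['clock'],s['position'],s['contact_force']-f0,s['ft_torque'])
if not r:
    r=env.movel([*S,.1225],velocity=.02,guard=5);s=monitor.sense();print(r,s['clock'],s['position'],s['contact_force']-f0,s['ft_torque'])
im=snap('scene','b1s.png')
im=cv2.imread('pics/b1s.png')[150:290,170:300];cv2.imwrite('pics/b1sc.png',cv2.resize(im,None,fx=4,fy=4,interpolation=cv2.INTER_CUBIC))
E
```

```text
False 10.0667 [ 0.59209228 -0.16785129  0.12820234] [-0.25012968 -0.1879519  -0.43731203] [-0.05115745 -0.06849771  0.0324283 ]
True 10.3 [ 0.59234725 -0.16795345  0.12638254] [-1.80662137  1.25056905  6.8256479 ] [ 0.06340692  0.14187632 -0.02922849]
```

View pics/b1sc.png

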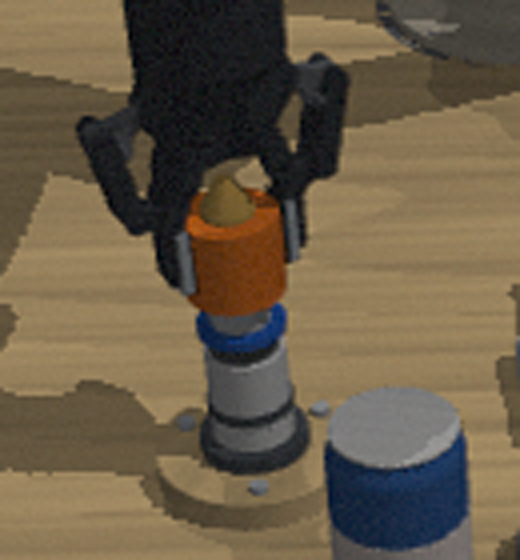

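Contact is at TCP z 0.1264, and 0.1267 was predicted for resting on the pins. Now I'll turn it under a light push.

```bash
python3 - <<'E'
from h import *
S=[.592,-.1678]
zc=.1250
for a in range(-60,66,6):
    env.reach([*S,zc],q(np.radians(a)));s=monitor.sense();f=s['contact_force']
    print(a,round(s['clock'],2),np.round(s['position'],4),np.round(f,1),np.round(s['ft_torque'],2))
    if np.linalg.norm(f)>35: break
    if a>-60 and s['position'][2]<.1256 and f[2]<3:
        r=env.movel([*S,.1215],velocity=.03,guard=6);s=monitor.sense();print('try',r,s['clock'],s['position'],s['contact_force'])
        if s['position'][2]<.1235: break
    if s['clock']>25: break
E
```

```text
-60 10.6 [ 0.5924 -0.168   0.1263] [-1.4  0.2  7.2] [ 0.22  0.34 -0.  ]
-54 10.85 [ 0.5925 -0.1681  0.1262] [-0.7 -0.   6.2] [0.01 0.2  0.05]
-48 11.1 [ 0.5926 -0.1682  0.1263] [-0.6 -0.6  6. ] [0.01 0.12 0.02]
-42 11.35 [ 0.5927 -0.1682  0.1263] [-0.6 -1.   6.8] [-0.03  0.05  0.06]
-36 11.6 [ 0.5926 -0.1682  0.1263] [-0.7  0.4  6.6] [-0.02  0.1   0.04]
-30 11.85 [ 0.5926 -0.1682  0.1262] [-0.3 -0.4  7.1] [0.06 0.15 0.05]
-24 12.1 [ 0.5926 -0.1683  0.1263] [ 0.3 -0.4  7.9] [-0.11  0.14  0.01]
-18 12.35 [ 0.5927 -0.1683  0.1263] [-1.2 -0.7  6.1] [-0.14  0.16  0.09]
-12 12.6 [ 0.5926 -0.1681  0.1262] [-0.6 -0.1  6.1] [0.02 0.12 0.06]
-6 12.85 [ 0.5925 -0.1682  0.1262] [-0.9 -0.   6.7] [0.03 0.28 0.04]
0 13.1 [ 0.5925 -0.1681  0.1263] [-0.1 -0.2  8.1] [0.04 0.14 0.03]
6 13.35 [ 0.5925 -0.168   0.1262] [-0.7  0.7  7.1] [0.17 0.19 0.11]
12 13.6 [ 0.592  -0.1678  0.1258] [-3.6  2.   7.4] [0.27 0.45 0.05]
18 13.85 [ 0.5917 -0.1675  0.1247] [-2.   1.2  0.7] [0.31 0.34 0.04]
try True 14.0583 [ 0.59116476 -0.16717622  0.12172441] [-0.61948709  0.50245734 -1.28125468]
```

Keyways entered at φ≈18°. Going down now.

```bash
python3 - <<'E'
from h import *
S=[.592,-.1675]
def pr(t,r=None):
    s=monitor.sense();print(t,r,round(s['clock'],2),np.round(s['position'],4),np.round(s['contact_force'],1),np.round(s['ft_torque'],2),round(s['finger_gap'],3));return s
r=env.movel([*S,.1190],velocity=.03,frame=q(np.radians(19)),guard=10);pr('a',r)
r=env.movel([*S,.1100],velocity=.03,guard=12);s=pr('b',r)
snap('scene','c1s.png')
if not r:
    env.hold(.2);pr('b2')
    r=env.movel([*S,.1],velocity=.02,guard=14);pr('c',r)
    snap('scene','c1s.png')
im=cv2.imread('pics/c1s.png')[150:290,170:300];cv2.imwrite('pics/c1sc.png',cv2.resize(im,None,fx=4,fy=4,interpolation=cv2.INTER_CUBIC))
E
```

```text
a True 14.27 [ 0.591  -0.167   0.1181] [-1.1 -0.8 -0.9] [-0.08  0.09  0.1 ] 0.597
b True 14.53 [ 0.5908 -0.167   0.1128] [ 1.   0.3 -3. ] [-0.15 -0.09  0.1 ] 0.602
```

View pics/c1sc.png

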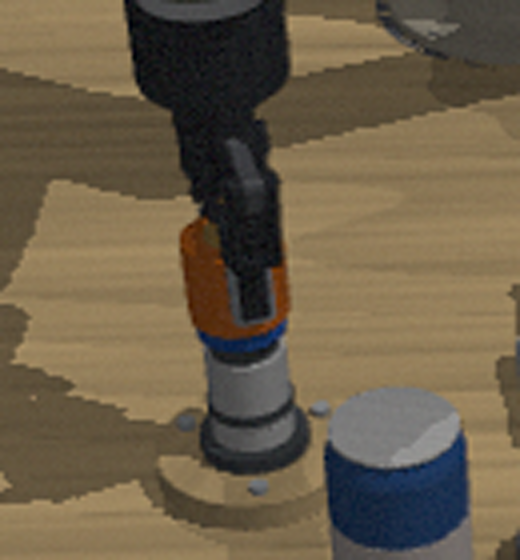

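```bash
python3 - <<'E'
from h import *
S=[.5917,-.1673]
def pr(t,r=None):
    s=monitor.sense();print(t,r,round(s['clock'],2),np.round(s['position'],4),np.round(s['contact_force'],1),np.round(s['ft_torque'],2),round(s['finger_gap'],3));return s
for z in(.1095,.107,.104,.102,.100,.099,.098):
    r=env.movel([*S,z],velocity=.03,guard=20);s=pr(z,r)
    if r or s['contact_force'][2]>25: break
snap('scene','d1s.png')
im=cv2.imread('pics/d1s.png')[150:290,170:300];cv2.imwrite('pics/d1sc.png',cv2.resize(im,None,fx=4,fy=4,interpolation=cv2.INTER_CUBIC))
E
```

```text
0.1095 False 14.87 [ 0.5912 -0.167   0.1088] [-2.9  0.8 -4.8] [0.17 0.46 0.12] 0.593
0.107 False 15.12 [ 0.5913 -0.167   0.1069] [-3.5  2.6  0.4] [0.27 0.68 0.15] 0.594
0.104 False 15.37 [ 0.5914 -0.1669  0.1043] [-4.9  2.6  1.9] [0.38 0.75 0.22] 0.598
0.102 False 15.62 [ 0.5915 -0.167   0.1026] [-6.1  4.4  3.1] [0.39 0.85 0.12] 0.595
0.1 False 15.87 [ 0.5914 -0.167   0.1007] [-6.1  2.9  4. ] [0.44 0.97 0.17] 0.596
0.099 False 16.12 [ 0.5915 -0.167   0.1001] [-7.1  3.5  6.5] [0.53 1.2  0.12] 0.602
0.098 False 16.37 [ 0.5915 -0.1671  0.0997] [-10.7   3.5  12.4] [0.66 1.45 0.19] 0.594
```

View pics/d1sc.png

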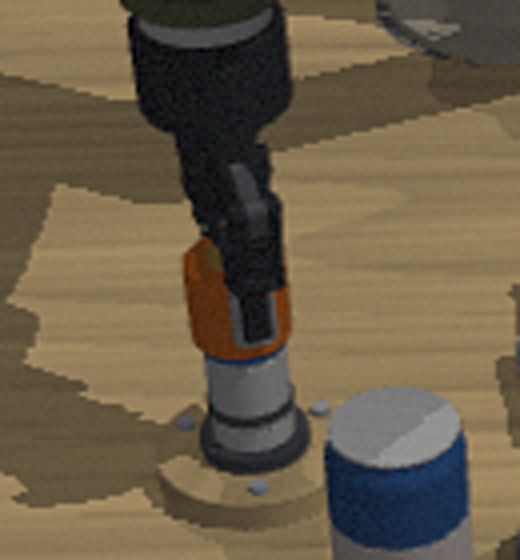

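```bash
python3 - <<'E'
from h import *
def pr(t,r=None):
    s=monitor.sense();print(t,r,round(s['clock'],2),np.round(s['position'],4),np.round(s['contact_force'],1),np.round(s['ft_torque'],2),round(s['finger_gap'],3),Rn.from_quat(s['ee_rot']).as_matrix()[:,0].round(3));return s
env.movel([.5909,-.1670,.0975],velocity=.02);pr(1)
env.movel([.5909,-.1670,.0970],velocity=.02);pr(2)
env.hold(.6);pr(3)
d=snap('scene','e1s.png');snap('top','e1t.png');snap('wrist','e1w.png')
for n in('top','scene'):
    a=cv2.imread(f'pics/{n}0.png');b=cv2.imread(f"pics/e1{n[0]}.png");cv2.imwrite(f'pics/diff_{n}.png',cv2.absdiff(a,b))
im=cv2.imread('pics/e1s.png')[150:290,170:300];a=cv2.resize(im,None,fx=4,fy=4,interpolation=cv2.INTER_CUBIC);cv2.imwrite('pics/e1sc.png',a)
E
```

```text
1 None 16.67 [ 0.5915 -0.1671  0.0997] [-6.1  3.2 13.1] [0.53 0.96 0.18] 0.599 [-0.003  0.001 -1.   ]
2 None 16.92 [ 0.5915 -0.1671  0.0997] [-8.   4.1 16.5] [0.6  1.3  0.13] 0.597 [-0.003  0.001 -1.   ]
3 None 17.52 [ 0.5915 -0.1671  0.0997] [-7.1  3.7 16.4] [0.65 1.21 0.18] 0.597 [-0.003  0.001 -1.   ]
```

View pics/e1sc.png

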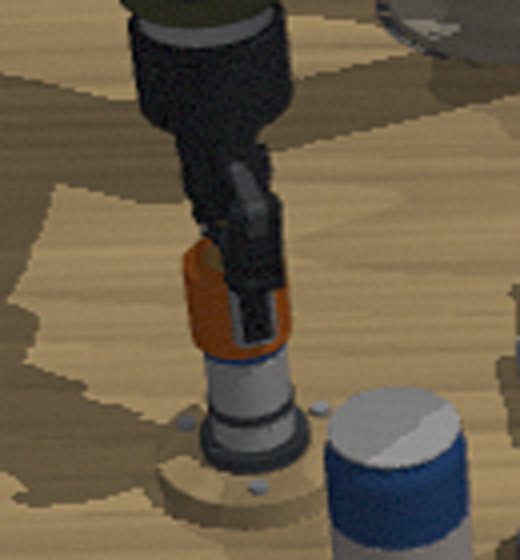

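View pics/e1w.png

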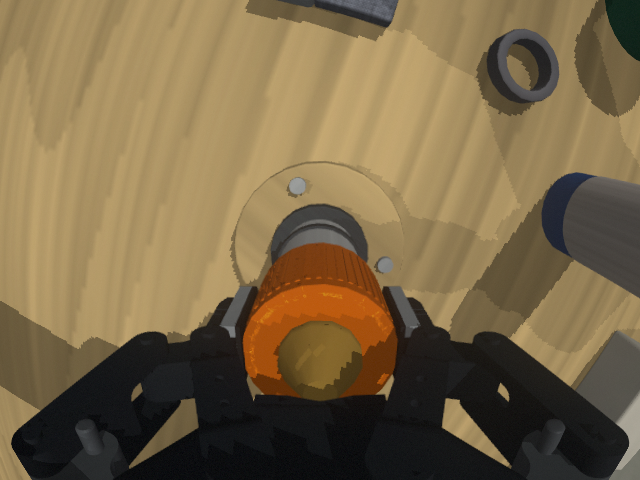

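View pics/diff_scene.png

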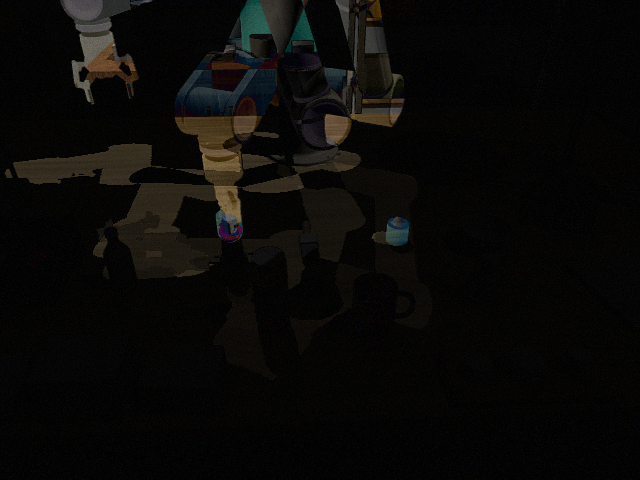

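The stop is firm: z stays at 0.0997 m, matching the predicted home height, while the push rises to 16 N. The cap sits in the jaws as it did after the grasp. The scene crop shows only a sliver of blue ring under the rim, near (240,357). The difference image shows only the arm, cap and shadows changed.

```bash
python3 -c "
from h import *
job.hand_in()"
```

```text
the job is handed in; nothing more can be done
```

I put the cap on the spigot, turned it until the keyways dropped over the pins, and pushed it home against the blue ring. The arm was still gripping and pushing when I handed the job in, at about 17.7 s of the 51 s allowed. The hand-in gives no verdict.

**How it went:**
- **Pick-up:** I gripped the collar across its diameter at 60 N.
- **On the pins:** the cap came to rest at a tool height of 126.4 mm; I had predicted 126.7 mm.
- **Turning:** the keyways engaged after about 78° of turn.

**Last checks:**
- **Fully home:** the tool stopped firmly at 99.7 mm, the height I had predicted for home, with about 16 N pushing down. The cap sits in the jaws as it did after the grasp, so it had not slipped visibly.
- **Blue ring:** I had no direct reading of it. That it is pressed down comes from the cap's height and the scene picture, where only a sliver of it shows under the rim.
- **Bystanders:** comparing the scene picture before and after shows none of them moved.

**What disagreed:**
- **Spigot position:** the top camera put the spigot about 2 mm off the wrist camera. I used the wrist value because the scene camera agreed with it.
- **Cap in the jaws:** one fit put the cap about 3 mm off-centre in the jaws. I ignored it because the measurement before the grasp contradicted it, and the cap then went on.
- **Force stops:** during the descent the force limit stopped the motion early twice, from brief sticking, and I carried on with a higher limit.
- **Side force:** about 8 N of sideways force remained at the end.

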